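Lower and latch the heavy lid of a dry box

TASK

Shut the dry box over the crucible. Take its heavy sprung lid by the pull bar, bring it down under control without ever letting it drop until it rests ajar on its catch, and let go; then press it down lightly with the fingertips, no harder than the catch needs, until the catch snaps and the lid stays home on its stop. Leave the crucible and the other things on the bench where they stand.

Things in the scene. Friction and masses are not known exactly. Their poses are not given: they have to be found in the camera images.
- dry_box: White low box fixed to the worktop, 160 mm deep (its x) x 180 mm wide (its y) x 70 mm high, open at the top; origin at the centre of its underside, x axis pointing from its front (where the catch is) to its rear (where the lid is hinged), z up. It may stand turned.
- hinge (a point): Middle of the lid's hinge axis, at the rear top edge of the box, 80 mm behind the box's origin and 72 mm above the worktop. The axis is parallel to the box's y.
- lid (a joint): Angle of the lid (steel frame 166 x 186 x 10 mm with a clear pane, 0.7 to 1 kg): 0 = level, grows as it opens; 1.15 (upper stop) at the start. Hinge springs hold it at the stop; below an angle between 1.0 and 0.6 rad, different each time with its weight, the weight wins and a lid not held falls ever faster. Lowering at over 1 rad/s (20 cm/s at the bar) is dropping.
- bar (a point): Middle of the lid's round steel pull bar, 10 mm thick, 64 mm free length between two arms at its ends, parallel to the hinge axis, 205 mm from it and (lid level) 5 mm higher; 36 mm free between bar and lid. With the lid level it is 45 mm in front of the box, 77 mm above the worktop. Gripped from above, it can turn between the fingers as the lid comes down; it can also be pressed from above.
- sample: Small white porcelain crucible, 36 mm wide at the rim, 30 mm high, standing loose on the 6 mm thick floor of the box; origin at the centre of its underside. Not to be touched.
- side_vial: Bystander: clear vial with black cap, 28 mm wide, 62 mm high, upright beside the box; origin at the centre of its underside.
- crucible_big: Bystander: white porcelain crucible, 48 mm wide, 38 mm high, standing on the other side of the box; origin at the centre of its underside.
- pen: Bystander: white marker, 130 mm long, lying at the front right; origin under its middle.
- crucible_tongs: Bystander: steel crucible tongs, 249 mm long, lying at the left; origin under the middle.
- catch (a point): Spring roller catch with black stops, inside the front wall's middle, about 60 mm up; set anew within 10 mm of height each time. The lid comes to rest on the roller, ajar, at 0.09 to 0.165 rad, and stays if let go. Pressed down with 10 to 18 N at the bar, then less and less, it gives way within 20 mm; the lid runs the last 2 to 5 mm alone to a hard stop (0 to 0.07 rad). Over 25 N is rough.

How it is judged:
By the outcome, as a careful person would: the job done as asked, in the order asked, and still so for the second after the job is handed in, with the robot touching nothing.
It also fails if it takes over 67 s, if anything falls off the work surface, if the arm or the gripper's body presses on something with over 40 N, if the wrist force passes 120 N, or if a joint passes its speed limit or range.

ROBOT

A 6-joint arm with a two-finger parallel gripper is mounted at the origin on a cart in front of the work surface, level with it; the furniture and walls round the work are solid. World frame = base frame: x ahead of the robot, y to its left, z up, the work surface at z = 0. Lengths are in mm, angles in rad, forces in N, time in s.
With the tool pointing down it reaches from about 325 to 775 mm from the base axis. Payload 9.3 kg.
Tool frame: the origin (TCP) lies midway between the tips of the shut fingers; the grasp point (between the pads) lies 19 mm behind it (tcp_to_grasp is the distance from the TCP to the grasp point, in mm); y points along the fingers, z is the direction in which the jaws open and shut, and the axes are right-handed (so a half turn about y gives the same grasp; the last joint's range is limited). The gripper opens to 85 mm and grips with 20 to 120 N. Pads are 22 mm wide; open, the fingers measure 114 mm over their backs; the gripper's body (76 mm by 85 mm) begins 54 mm behind the grasp point. The pads swing forward as they close: fully open they stand 13 mm farther back than shut.
Start: joints at [-1.314, 0.259, 0.021, 1.334, 0, 1.418], TCP at [219.127, -504.46, 231.279] pointing down, gripper open.
Joint ranges: [-3.04, 3.04], [-0.91, 1.82], [-1.04, 1.36], [-1.92, 1.95], [-1.52, 1.45], [-3.14, 3.14]. Speed limits (rad/s): [2.22, 2.22, 2.79, 3.14, 3.14, 3.14].

INTERFACE

Orientations are given as a 3x3 rotation matrix whose columns are the frame's x, y, z axes.
In Python, from workcell import get_obs, get_image, sign_off, tcp_to_grasp gives the robot as it stands. The module is installed in compiled form; this text tells all that it offers.
- The arm moves only by the tool drive_tool, never from a script. Its argument "plan" is text: rows parted by semicolons, each of 6 numbers parted by spaces: the shift along the tool's x, y, z in m, then the turn, a rotation vector about the tool's x, y, z in degrees. A call has 1 to 8 rows; each row shifts and turns the pose as measured when the row begins, along the tool's axes as they then stand; what a row does not reach is not made up. A row lasts 1/12 s, in which the tool goes at most 41.7 mm and 7.16 degrees, less where a joint would pass 70% of its speed; a pose out of reach is approached as far as the arm can. A call with a gripper value outside its range is refused whole. "fingers" is the opening, from 0 (shut) to 1 (fully open), set as the call begins (left out, the last holds). The fingers move at their own pace and stop on an object; the grip force is fixed at half the most. Time passes only in rows, so rows that do not move let the fingers close. It gives the time, the measured TCP pose, the force and the opening at its end, in the units of the state.
- get_obs(): the state, without advancing time (a new reading comes with each control period).
- get_image(name): name is "scene" or "side" or "wrist"; returns a dict with "image" (400x640x3 uint8, red, green, blue), "depth" (400x640 float32, mm along the optical axis (not along the pixel's ray), 0 where there is no reading), "mtx" (3x3 intrinsics, pixels), "R" (3x3) and "t" (3): a world point X has camera coordinates R X + t; the wrist camera has in their place "hand_eye" (4x4, takes a point from camera to tool coordinates, whose origin is the TCP and whose axes are the tool frame's). Camera axes: x right, y down, z forward; pixel columns grow to the right and rows downward; lengths in mm; the calibration is good to about 2 mm. A picture is of the moment at which its call begins: read the wrist's pose just before it.
- sign_off(): hands the job in, once; it reports no verdict.
The state is a dict: "time_s": time; "qpos": joint angles; "joint_vel": joint speeds; "tau": joint torques, N m; "tool_pos": TCP position; "tcp_rot": TCP orientation; "force": force on the tool from outside, world axes, zero at the start; "torque": the same for the moment, N m; "gripper_width": opening from 0.0 (shut) to 1.0 (fully open).
Only numpy, scipy, OpenCV 4.12 (cv2) and the standard library are available. Lean on these libraries where they do the work, as an engineer would, in place of code of your own. Each camera call takes 0.05 s, during which the arm holds its last target. There are 200 camera calls.

## Working session

There is one attempt and no reset: what is moved stays moved. The work goes in short steps, Python scripts to look and compute and a tool call to move; the robot and the scene stay as the last step left them, time stands still between calls to the robot, and variables do not carry over. Pictures are saved under pics/ and viewed, on a budget of 10 in all, crops included, one or two more only if the job needs it, and the job is handed in when it is done.

Besides the shell and the picture viewer there is one more tool, called after "Emit:" in YAML: its name, and indented under it one key for each argument. drive_tool: Moves the arm, as the interface text tells. Its arguments: {"type":"object","properties":{"plan":{"type":"string"},"fingers":{"type":"number"}},"required":["plan"]}

```bash
mkdir -p pics; python3 - <<'E'
from workcell import *
import cv2,numpy as np
o=get_obs()
for k in o: print(k,np.round(o[k],3).tolist())
print(tcp_to_grasp if not callable(tcp_to_grasp) else tcp_to_grasp())
for n in("scene","side"):
    g=get_image(n); np.savez(f"pics/{n}0.npz",**g); cv2.imwrite(f"pics/{n}0.png",g["image"][...,::-1]); print(n,g["R"].round(3).tolist(),g["t"].round(1),g["mtx"].round(1).tolist())
E
```

```text
time_s 0.0
qpos [-1.314, 0.259, 0.021, 1.334, 0.0, 1.418]
joint_vel [-0.001, -0.001, -0.0, -0.001, 0.0, 0.001]
tau [0.003, -55.564, 34.453, 0.014, 0.0, -0.0]
tool_pos [219.076, -504.161, 230.637]
tcp_rot [[-0.917, -0.0, 0.398], [-0.398, 0.001, -0.917], [-0.0, -1.0, -0.001]]
force [0.538, -1.004, 0.364]
torque [-0.028, -0.019, -0.021]
gripper_width 1.002
18.700000000000003
scene [[0.896, -0.444, 0.025], [-0.211, -0.474, -0.855], [0.391, 0.76, -0.518]] [-469.4  232.  1160.4] [[451.1, 0.0, 312.9], [0.0, 451.1, 198.0], [0.0, 0.0, 1.0]]
side [[0.974, -0.227, 0.006], [-0.145, -0.638, -0.756], [0.176, 0.736, -0.654]] [-515.9  171.  1226.2] [[412.3, 0.0, 318.8], [0.0, 412.3, 199.4], [0.0, 0.0, 1.0]]
```

View pics/scene0.png

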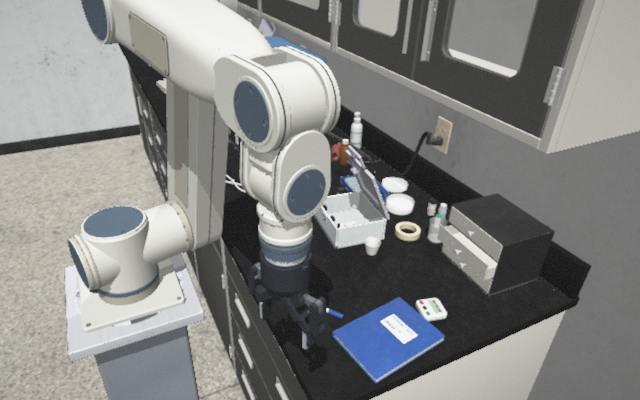

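View pics/side0.png

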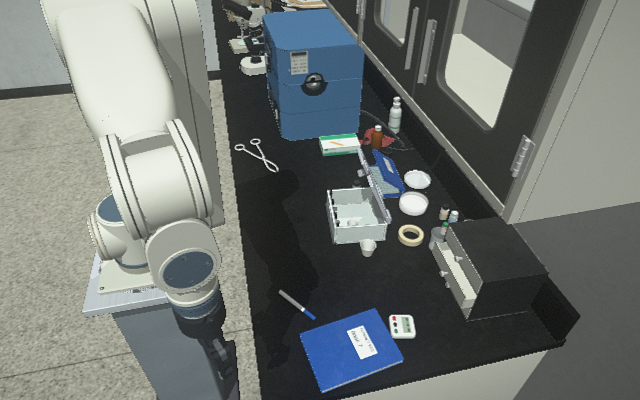

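Side view: the box is at about (357,215) and the lid stands open on its far (right) edge at (375,185). The crucible is at (368,247), the tongs at (258,155) and the pen at (297,304). In the scene view the arm hides part of the box.

```bash
cat > h.py <<'E'
import numpy as np,cv2
def cloud(g):
    d=g["depth"]; v,u=np.mgrid[:400,:640]; K=g["mtx"]
    P=np.stack([(u-K[0,2])/K[0,0]*d,(v-K[1,2])/K[1,1]*d,d],-1)
    W=(P-g["t"])@g["R"]; W[d==0]=np.nan
    return W
E
python3 - <<'E'
from h import *
for n in("side","scene"):
    g=np.load(f"pics/{n}0.npz"); W=cloud(g); np.save(f"pics/{n}W.npy",W)
    sub=W[150:250,320:400].reshape(-1,3)
    print(n,[W[v,u].round().tolist() for u,v in ((330,190),(331,242),(386,240),(388,222),(361,150),(345,215),(368,247),(360,180),(297,304),(258,155))])
    m=(W[...,2]>62)&(W[...,2]<76)
    m[:150]=0;m[250:]=0;m[:,:310]=0;m[:,400:]=0
    p=W[m][:,:2].astype(np.float32); print(len(p),p.min(0),p.max(0),cv2.minAreaRect(p))
g=np.load("pics/side0.npz")["image"][120:270,270:450]
g2=np.load("pics/scene0.npz")["image"][130:260,300:420]
a=cv2.resize(g,(720,600),interpolation=cv2.INTER_CUBIC)
cv2.imwrite("pics/a.png",a[...,::-1])
E
```

```text
side [[587.0, 86.0, 82.0], [553.0, -67.0, 3.0], [724.0, -91.0, -3.0], [719.0, -96.0, 80.0], [681.0, 86.0, 224.0], [628.0, 39.0, 5.0], [655.0, -118.0, 10.0], [735.0, 214.0, -1.0], [407.0, -273.0, 13.0], [389.0, 453.0, 1.0]]
613 [558.4311  -96.77423] [834.5657  268.48984] ((698.6759033203125, 93.94445037841797), (383.68658447265625, 237.7177734375), 80.70474243164062)
scene [[706.0, 230.0, 3.0], [557.0, -54.0, 12.0], [720.0, -102.0, 2.0], [779.0, -27.0, 4.0], [985.0, 473.0, 3.0], [671.0, 61.0, 7.0], [624.0, -147.0, 37.0], [713.0, 56.0, 130.0], [221.0, -539.0, 333.0], [180.0, -512.0, 572.0]]
684 [556.19836 -97.3194 ] [1011.3904   395.91922] ((773.573974609375, 127.5484619140625), (592.190185546875, 227.77471923828125), 52.440311431884766)
```

View pics/a.png

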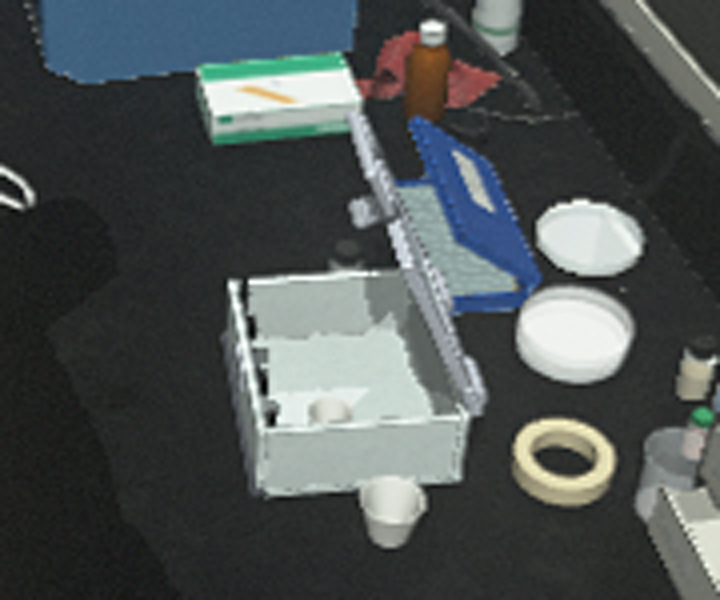

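The crop shows the box rim corners at crop px (233,281), (258,428) and (467,410). The black catch stops are inside the left (front) wall, and the lid's pull bar stub is at about (368,208). A small crucible stands inside, and the vial cap shows behind the box.

```bash
python3 - <<'E'
from h import *
g=np.load("pics/side0.npz")
def ray(u,v,z):
    d=g["R"].T@np.linalg.solve(g["mtx"],[u,v,1]); c=-g["R"].T@g["t"]; return c+d*(z-c[2])/d[2]
def cr(u,v,z): return ray(270+u/4,120+v/4,z)
A,B,C=cr(233,281,70),cr(258,430,70),cr(467,412,70)
print(A.round(1),B.round(1),C.round(1),np.linalg.norm(A-B),np.linalg.norm(B-C),np.degrees(np.arctan2(*(A-B)[[1,0]])),np.degrees(np.arctan2(*(C-B)[[1,0]])))
for n in("side","scene"):
    W=np.load(f"pics/{n}W.npy"); m=(W[...,0]>540)&(W[...,0]<780)&(abs(W[...,1])<140)
    z=W[...,2]
    # lid points & bar
    p=W[m&(z>90)]; print(n,len(p),p[:,2].max())
    for a in range(90,280,15):
        q=p[(p[:,2]>a)&(p[:,2]<a+15)]
        if len(q): print(a,len(q),q.min(0).round(),np.median(q,0).round(),q.max(0).round())
    q=W[m&(z>66)&(z<73)][:,:2]; q=q.astype(np.float32); print(cv2.minAreaRect(q))
E
```

```text
[584.7  99.7  70. ] [560.3 -72.9  70. ] [718.6 -89.2  70. ] 174.2392090666081 159.13695738845453 81.9790539927315 -5.887303824963803
side 3793 707.516150255473
90 59 [703. -97.  90.] [725.  -7.  99.] [780. 136. 105.]
105 28 [699. -96. 106.] [713. -77. 113.] [729.  70. 120.]
120 28 [692. -98. 120.] [703. -92. 127.] [727.  88. 135.]
135 32 [685. -95. 135.] [701. -46. 141.] [719.  79. 150.]
150 31 [677. -94. 150.] [690. -89. 158.] [710.  73. 165.]
165 24 [672. -94. 166.] [682. -90. 172.] [706.  88. 180.]
180 22 [666. -92. 180.] [673. -90. 188.] [698.  83. 195.]
195 74 [645. -92. 196.] [658.  -6. 205.] [687.  59. 209.]
210 64 [651. -96. 210.] [660. -65. 221.] [688.  93. 225.]
225 63 [652. -86. 225.] [663. -34. 227.] [679.  88. 240.]
240 13 [644. -39. 241.] [651. -35. 248.] [657. -33. 255.]
255 69 [640. -37. 256.] [647.  -4. 265.] [658.  42. 268.]
((653.7612915039062, 4.33160400390625), (186.70509338378906, 178.7934112548828), 83.81465911865234)
scene 4720 677.179288153394
90 90 [704. -98.  91.] [716. -21.  99.] [729.  82. 105.]
105 69 [697. -98. 105.] [713. -15. 113.] [723.  88. 120.]
120 74 [692. -96. 120.] [705. -13. 128.] [719.  88. 135.]
135 70 [684. -97. 135.] [697. -23. 143.] [711.  75. 150.]
150 61 [679. -97. 150.] [690. -31. 157.] [704.  66. 165.]
165 62 [672. -94. 166.] [683. -35. 173.] [698.  92. 180.]
180 61 [664. -95. 180.] [677. -41. 186.] [690.  91. 195.]
195 104 [643. -91. 195.] [662.  -6. 204.] [683.  88. 210.]
210 110 [651. -92. 210.] [662.  -9. 217.] [676.  88. 225.]
225 108 [650. -91. 225.] [663.   1. 227.] [680.  98. 240.]
240 24 [644. -37. 240.] [654. -32. 247.] [662.  41. 254.]
255 66 [640. -40. 256.] [647.  -4. 267.] [655.  43. 269.]
270 2 [643.  -6. 270.] [644.  -3. 271.] [645.  -1. 271.]
((648.6683959960938, 26.5804443359375), (233.5146484375, 166.93075561523438), 83.42446899414062)
```

Emit:
drive_tool:
  plan: "0 -0.035 0 0 0 0;0 -0.035 0 0 0 0;0 -0.035 0 0 0 0;-0.035 0 -0.017 0 -6 0;-0.034 0 -0.021 0 -6 0;-0.032 0 -0.024 0 -6 0;-0.03 0 -0.027 0 -6 0;-0.027 0 -0.03 0 -6 0"

```text
time_s: 0.77
tool_pos: [277.1, -321.6, 335.1]
tcp_rot: [[-0.587, -0.003, 0.81], [-0.81, 0.012, -0.586], [-0.008, -1.0, -0.009]]
force: [1.3, 0.3, 1.0]
gripper_width: 0.995
```

```bash
python3 - <<'E'
from h import *
# refine box yaw / bar from both depth clouds
P=[]
for n in("side","scene"):
    W=np.load(f"pics/{n}W.npy"); m=(W[...,0]>600)&(W[...,0]<700)&(abs(W[...,1])<60)&(W[...,2]>257)&(W[...,2]<275)
    p=W[m]; (vx,vy,x0,y0)=cv2.fitLine(p[:,:2].astype(np.float32),cv2.DIST_HUBER,0,.01,.01).ravel()
    s=(p[:,:2]-[x0,y0])@[vx,vy]; print(n,len(p),np.degrees(np.arctan2(vy,vx)),x0,y0,s.min(),s.max(),np.percentile(p[:,2],[5,50,95]))
    # box rim edges: fit front top edge
    m=(W[...,2]>67)&(W[...,2]<73.5)&(W[...,0]>545)&(W[...,0]<595)&(W[...,1]>-85)&(W[...,1]<105); p=W[m]
    print('front',len(p),cv2.fitLine(p[:,:2].astype(np.float32),cv2.DIST_HUBER,0,.01,.01).ravel())
E
```

```text
side 68 84.82392 647.0386 -0.2945338 -36.50158498898938 42.476215339607975 [260.1265681  265.02093132 268.01180401]
front 126 [9.0757914e-02 9.9587297e-01 5.7173511e+02 7.3133283e+00]
scene 65 84.37522 646.1158 -0.23346658 -39.89375869592645 43.06704864745751 [260.02286888 267.26037659 269.40854185]
front 105 [ 5.5720735e-02  9.9844640e-01  5.6881262e+02 -1.4516006e+01]
```

Emit:
drive_tool:
  plan: "-0.039 0 0.009 0 -6.1 0;-0.038 0 0.013 0 -6.1 0;-0.036 0 0.016 0 -6.1 0;-0.034 0 0.02 0 -6.1 0;-0.032 0 0.024 0 -6.1 0;-0.029 0 0.027 0 0 0;-0.029 0 0.027 0 0 0;-0.029 0 0.027 0 0 0"

```text
time_s: 1.43
tool_pos: [513.1, -90.4, 338.3]
tcp_rot: [[-0.064, -0.002, 0.998], [-0.998, 0.01, -0.064], [-0.01, -1.0, -0.003]]
force: [0.7, -1.0, 0.5]
gripper_width: 1.003
```

Emit:
drive_tool:
  plan: "-0.031 0 0.025 0 1.7 0;-0.031 0 0.025 0 0 0;-0.025 0 0.02 0 0 0.5;0 0 0 0 0 0;0 0 0 0 0 0"

```text
time_s: 1.85
tool_pos: [596.7, 1.9, 334.5]
tcp_rot: [[-0.087, -0.007, 0.996], [-0.996, 0.021, -0.087], [-0.02, -1.0, -0.008]]
force: [-0.3, 0.1, 0.6]
gripper_width: 1.0
```

```bash
python3 - <<'E'
from h import *
from workcell import *
o=get_obs(); g=get_image("wrist"); np.savez("pics/w1.npz",pos=o["tool_pos"],rot=o["tcp_rot"],**g)
cv2.imwrite("pics/w1.png",g["image"][...,::-1]); print(o["tool_pos"],o["tcp_rot"].round(4).tolist(),g["hand_eye"].round(3).tolist(),g["mtx"].round(1).tolist())
g=get_image("side");cv2.imwrite("pics/s1.png",g["image"][...,::-1])
E
```

```text
[596.65593612   1.8615021  334.52176489] [[-0.0873, -0.0066, 0.9962], [-0.996, 0.0207, -0.0872], [-0.02, -0.9998, -0.0084]] [[-0.002, 0.947, 0.321, -83.967], [-0.001, -0.321, 0.947, -143.182], [1.0, 0.001, 0.001, -0.202], [0.0, 0.0, 0.0, 1.0]] [[293.0, 0.0, 323.3], [0.0, 293.0, 201.6], [0.0, 0.0, 1.0]]
```

View pics/w1.png

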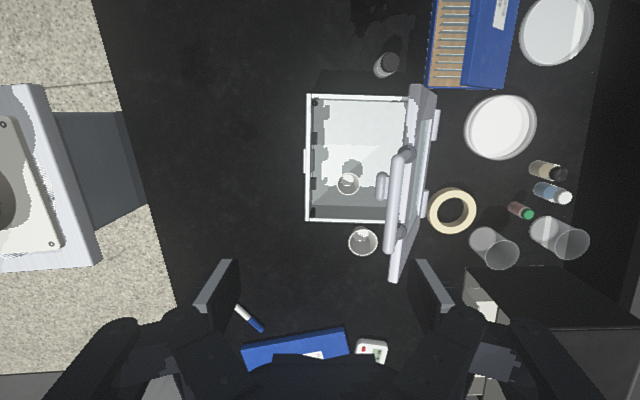

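Wrist view: the box rim runs from (307,95) to (309,220) with the front at the left. The lid is at (415,180), the pull bar runs from (405,150) to (390,252), and a bystander crucible is at (362,242). Now the bar and rim from the wrist depth.

```bash
python3 - <<'E'
from h import *
d=np.load("pics/w1.npz"); H=d["hand_eye"]
g=dict(depth=d["depth"],mtx=d["mtx"],R=np.eye(3),t=np.zeros(3))
P=cloud(g); W=(P@H[:3,:3].T+H[:3,3])@d["rot"].T+d["pos"]; np.save("pics/w1W.npy",W)
for u,v in((382,186),(398,200),(405,155),(391,245),(425,100),(420,180),(309,150),(309,215),(309,100),(345,220),(348,185),(362,235)): print(u,v,W[v,u].round(1))
m=(W[...,2]>250)&(W[...,2]<285)&(W[...,0]>600)&(W[...,0]<700); m[300:]=0
p=W[m]; l=cv2.fitLine(p[:,:2].astype(np.float32),cv2.DIST_HUBER,0,.01,.01).ravel(); s=(p[:,:2]-l[2:])@l[:2]; e=(p[:,:2]-l[2:])@[-l[1],l[0]]
print(len(p),l,np.degrees(np.arctan2(l[1],l[0])),s.min(),s.max(),np.percentile(e,[2,50,98]),np.percentile(p[:,2],[5,50,95]))
c=l[2:]+l[:2]*(s.min()+s.max())/2; print("bar c",c)
m=(W[...,2]>66)&(W[...,2]<76)&(W[...,0]>540)&(W[...,0]<745)&(abs(W[...,1])<115); p=W[m][:,:2].astype(np.float32); print(cv2.minAreaRect(p),p.min(0),p.max(0))
E
```

```text
382 186 [652.9   7.1 205. ]
398 200 [654.1  11.7 265.7]
405 155 [663.   43.2 251.8]
391 245 [647.9 -25.  267. ]
425 100 [697.   82.3 191.5]
420 180 [717.1 -14.  114.5]
309 150 [577.1  30.1  70.9]
309 215 [567.2 -66.6  67.2]
309 100 [583.6  95.3  69.6]
345 220 [620.2 -77.5  71.3]
348 185 [631.3 -39.9  11.3]
362 235 [ 650.7 -134.     5.2]
1317 [1.21660836e-01 9.92571712e-01 6.50155579e+02 9.32073593e+00] 83.01203 -42.85068788478032 37.49481908597373 [-5.91320879  0.00808583  3.93003713] [262.08071839 265.92970916 267.42445515]
bar c [649.82977888   6.662694  ]
((656.4308471679688, 5.2481536865234375), (180.16616821289062, 177.53399658203125), 83.50135040283203) [560.6403  -87.90717] [740.63025  104.171776]
```

Emit:
drive_tool:
  plan: "-0.004 0 0.026 0 0.6 -0.6;-0.004 0 0.026 0 0.6 -0.6;0 0.03 0 0 0 0;0 0.02 0 0 0 0;0 0 0 0 0 0;0 0 0 0 0 0"

```text
time_s: 2.45
tool_pos: [648.9, -4.4, 289.7]
tcp_rot: [[-0.12, 0.002, 0.993], [-0.993, -0.004, -0.12], [0.004, -1.0, 0.002]]
force: [-0.2, -0.6, 0.1]
gripper_width: 1.001
```

Emit:
drive_tool:
  plan: "-0.009 0.02 -0.001 0 -0.6 0.2;0 0.02 0 0 0 0;0 0.006 0 0 0 0;0 0 0 0 0 0;0 0 0 0 0 0"

```text
time_s: 2.87
tool_pos: [647.0, 0.4, 250.5]
tcp_rot: [[-0.115, 0.009, 0.993], [-0.993, -0.002, -0.115], [0.001, -1.0, 0.009]]
force: [1.2, -0.1, -0.3]
gripper_width: 1.001
```

```bash
python3 - <<'E'
from h import *
from workcell import *
o=get_obs(); g=get_image("wrist"); H=g["hand_eye"]
cv2.imwrite("pics/w2.png",g["image"][...,::-1]); print(o["tool_pos"],o["force"])
P=cloud(dict(depth=g["depth"],mtx=g["mtx"],R=np.eye(3),t=np.zeros(3))); T=P@H[:3,:3].T+H[:3,3]
W=T@o["tcp_rot"].T+o["tool_pos"]
m=(W[...,2]>258)&(W[...,2]<275)&(abs(T[...,2])<25)&(abs(T[...,0])<50); p=T[m]; print(len(p),np.percentile(p,[2,50,98],axis=0).round(1))
E
```

```text
[6.46956870e+02 4.36094824e-01 2.50462622e+02] [ 1.1966368  -0.09540841 -0.30181873]
2819 [[-45.3 -17.1  -1.7]
 [-12.3 -15.5   3.1]
 [ 30.1 -11.4   8. ]]
```

View pics/w2.png

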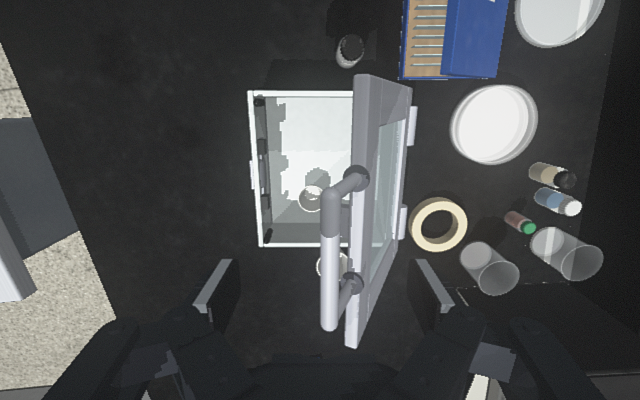

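The bar lies between the pads, about 3 mm off in tool z and 8 mm along the bar. I'll correct that and close.

Emit:
drive_tool:
  plan: "-0.009 0.006 0.004 0 -0.5 -0.3;0 0 0 0 0 0;0 0 0 0 0 0"

```text
time_s: 3.17
tool_pos: [653.4, 9.0, 247.8]
tcp_rot: [[-0.106, 0.013, 0.994], [-0.994, -0.008, -0.106], [0.007, -1.0, 0.014]]
force: [-0.6, -1.2, 0.3]
gripper_width: 0.996
```

Emit:
drive_tool:
  plan: "0 0 0 0 0 0;0 0 0 0 0 0;0 0 0 0 0 0;0 0 0 0 0 0;0 0 0 0 0 0;0 0 0 0 0 0;0 0 0 0 0 0;0 0 0 0 0 0"
  fingers: 0

```text
time_s: 3.83
tool_pos: [651.2, 10.0, 248.3]
tcp_rot: [[-0.105, 0.009, 0.994], [-0.994, -0.008, -0.105], [0.007, -1.0, 0.01]]
force: [2.1, 0.6, -3.7]
gripper_width: 0.088
```

The grip is about 6 mm nearer the tips than intended, so I'll reopen slightly and seat it deeper.

Emit:
drive_tool:
  plan: "0 0 0 0 0 0;0 0 0 0 0 0;0 0 0 0 0 0;0.002 0.006 0 0 0 0;0 0.001 0 0 0.5 -0.5;0 0 0 0 0 0"
  fingers: 0.35

```text
time_s: 4.33
tool_pos: [651.6, 7.2, 240.7]
tcp_rot: [[-0.115, 0.009, 0.993], [-0.993, -0.018, -0.115], [0.017, -1.0, 0.011]]
force: [0.3, -0.3, 0.5]
gripper_width: 0.348
```

Emit:
drive_tool:
  plan: "0 0 0 0 0 0;0 0 0 0 0 0;0 0 0 0 0 0;0 0 0 0 0 0;0 0 0 0 0 0"
  fingers: 0

```text
time_s: 4.75
tool_pos: [651.1, 7.3, 240.5]
tcp_rot: [[-0.115, 0.008, 0.993], [-0.993, -0.018, -0.115], [0.017, -1.0, 0.01]]
force: [-0.5, -1.0, -0.6]
gripper_width: 0.092
```

Emit:
drive_tool:
  plan: "0 0.0025 -0.0056 0 0 0;0 0.0026 -0.0056 0 0 0;0 0.0028 -0.0055 0 0 0;0 0.003 -0.0054 0 0 0"

```text
time_s: 5.08
tool_pos: [630.0, 9.8, 230.0]
tcp_rot: [[-0.115, 0.014, 0.993], [-0.993, -0.018, -0.115], [0.016, -1.0, 0.016]]
force: [2.9, -0.5, 1.6]
gripper_width: 0.09
```

```bash
cat > arc.py <<'E'
from workcell import get_obs
import numpy as np,sys
n=int(sys.argv[1]) if len(sys.argv)>1 else 8; d=float(sys.argv[2]) if len(sys.argv)>2 else .03
o=get_obs(); p,R=o["tool_pos"],o["tcp_rot"]; r=205.06
p0=np.array([651.1,7.3,240.5]); a=np.radians(-6.3); bx=np.array([np.cos(a),np.sin(a),0]); ez=np.array([0,0,1.])
pos=lambda f: p0+bx*r*(np.cos(1.174)-np.cos(f))-ez*r*(np.sin(1.174)-np.sin(f))
C=p0+bx*r*np.cos(1.174)-ez*r*np.sin(1.174); q=p-C
f=np.arctan2(q[2],-q@bx); print("theta",f-.0244,"rad err",np.hypot(q[2],q@bx)-r,"lat",q@[-bx[1],bx[0],0],"F",o["force"].round(1),o["torque"].round(2),"w",o["gripper_width"])
for i in range(n): 
    print((R.T@(pos(f-d*(i+1))-(p if i==0 else pos(f-d*i)))).round(1))
E
python3 arc.py
```

```text
theta 1.0337900295973024 rad err -0.09832751994380828 lat 0.1951250119495278 F [ 2.9 -0.5  1.6] [ 0.03 -0.9   0.02] w 0.08968869977960678
[ 0.2  2.9 -5.4]
[-0.   3.2 -5.3]
[-0.   3.3 -5.2]
[-0.   3.5 -5.1]
[-0.   3.6 -5. ]
[-0.   3.8 -4.9]
[-0.   3.9 -4.7]
[-0.   4.1 -4.6]
```

Emit:
drive_tool:
  plan: "0 0.003 -0.0054 0 0 0;0 0.0032 -0.0053 0 0 0;0 0.0033 -0.0052 0 0 0;0 0.0035 -0.0051 0 0 0;0 0.0036 -0.005 0 0 0;0 0.0038 -0.0049 0 0 0;0 0.0039 -0.0047 0 0 0;0 0.0041 -0.0046 0 0 0"

```text
time_s: 5.75
tool_pos: [585.9, 15.0, 197.8]
tcp_rot: [[-0.115, 0.016, 0.993], [-0.993, -0.017, -0.115], [0.015, -1.0, 0.018]]
force: [5.5, 2.4, -2.8]
gripper_width: 0.092
```

```bash
python3 arc.py
```

```text
theta 0.7662825540353118 rad err 0.9210073856712313 lat 0.5204658010708353 F [ 5.5  2.4 -2.8] [ 0.21 -1.39 -0.02] w 0.0922720116392918
[ 0.5  5.  -3.7]
[-0.   4.4 -4.3]
[-0.   4.6 -4.1]
[-0.1  4.7 -4. ]
[-0.1  4.8 -3.8]
[-0.1  4.9 -3.7]
[-0.1  5.  -3.5]
[-0.1  5.1 -3.4]
```

Emit:
drive_tool:
  plan: "0.0003 0.0048 -0.0039 0 0 0;0 0.0044 -0.0042 0 0 0;0 0.0046 -0.0041 0 0 0;0 0.0047 -0.004 0 0 0;0 0.0048 -0.0038 0 0 0;0 0.0049 -0.0037 0 0 0;0 0.005 -0.0035 0 0 0;0 0.0051 -0.0034 0 0 0"

```text
time_s: 6.42
tool_pos: [552.9, 18.8, 154.8]
tcp_rot: [[-0.114, 0.017, 0.993], [-0.993, -0.015, -0.114], [0.013, -1.0, 0.018]]
force: [4.4, 3.8, -1.4]
gripper_width: 0.087
```

```bash
python3 arc.py
```

```text
theta 0.5018053964444361 rad err 0.9200385294330147 lat 0.7014295204881839 F [ 4.4  3.8 -1.4] [ 0.54 -1.   -0.01] w 0.08742663188557258
[ 0.6  5.8 -2.3]
[-0.1  5.4 -2.9]
[-0.1  5.5 -2.8]
[-0.1  5.6 -2.6]
[-0.1  5.6 -2.4]
[-0.1  5.7 -2.3]
[-0.1  5.8 -2.1]
[-0.1  5.8 -1.9]
```

Emit:
drive_tool:
  plan: "0.0005 0.0056 -0.0026 0 0 0;0 0.0054 -0.0028 0 0 0;0 0.0055 -0.0027 0 0 0;0 0.0056 -0.0026 0 0 0;0 0.0056 -0.0024 0 0 0;0 0.0055 -0.0022 0 0 0;0 0.005 -0.0019 0 0 0;0 0.003 -0.001 0 0 0"

```text
time_s: 7.08
tool_pos: [533.5, 21.2, 108.6]
tcp_rot: [[-0.113, 0.018, 0.993], [-0.994, -0.013, -0.113], [0.011, -1.0, 0.019]]
force: [2.1, 4.8, 0.5]
gripper_width: 0.092
```

```bash
python3 arc.py 8 .015
```

```text
theta 0.2572884812695337 rad err 0.7308984434046124 lat 0.8916756443497127 F [2.1 4.8 0.5] [ 0.69 -0.91 -0.01] w 0.09157919053126766
[ 0.9  3.2 -0.2]
[-0.   3.  -0.8]
[-0.   3.  -0.8]
[-0.   3.  -0.8]
[-0.   3.  -0.7]
[-0.   3.  -0.7]
[-0.   3.  -0.6]
[-0.   3.  -0.6]
```

Emit:
drive_tool:
  plan: "0.0008 0.0031 -0.0005 0 0 0;0 0.003 -0.0008 0 0 0;0 0.003 -0.0008 0 0 0;0 0.003 -0.0007 0 0 0"

```text
time_s: 7.42
tool_pos: [530.0, 21.6, 94.4]
tcp_rot: [[-0.113, 0.017, 0.993], [-0.994, -0.011, -0.112], [0.009, -1.0, 0.018]]
force: [2.9, 3.5, -0.1]
gripper_width: 0.089
```

```bash
python3 arc.py 2 .01
```

```text
theta 0.18615729689014093 rad err 0.6884706496394131 lat 0.9088479098270006 F [ 2.9  3.5 -0.1] [ 0.71 -0.79 -0.04] w 0.08895979530424898
[0.9 2.2 0.2]
[-0.   2.  -0.4]
```

Emit:
drive_tool:
  plan: "0.0004 0.0021 0 0 0 0;0 0.002 -0.0004 0 0 0"

```text
time_s: 7.58
tool_pos: [529.1, 21.7, 89.4]
tcp_rot: [[-0.112, 0.017, 0.994], [-0.994, -0.009, -0.112], [0.007, -1.0, 0.018]]
force: [3.5, 2.5, 0.1]
gripper_width: 0.093
```

Emit:
drive_tool:
  plan: "0 0.002 -0.0003 0 0 0"

```text
time_s: 7.67
tool_pos: [528.7, 21.8, 87.1]
tcp_rot: [[-0.112, 0.017, 0.994], [-0.994, -0.009, -0.112], [0.007, -1.0, 0.018]]
force: [1.1, 2.4, 0.6]
gripper_width: 0.088
```

Emit:
drive_tool:
  plan: "0 0.002 -0.0003 0 0 0"

```text
time_s: 7.75
tool_pos: [528.4, 21.8, 84.9]
tcp_rot: [[-0.112, 0.017, 0.994], [-0.994, -0.009, -0.112], [0.007, -1.0, 0.018]]
force: [2.6, 4.9, 0.8]
gripper_width: 0.091
```

Emit:
drive_tool:
  plan: "0 0.001 -0.0001 0 0 0;0 0.001 -0.0001 0 0 0"

```text
time_s: 7.92
tool_pos: [527.9, 21.9, 82.5]
tcp_rot: [[-0.112, 0.016, 0.994], [-0.994, -0.009, -0.112], [0.007, -1.0, 0.017]]
force: [-0.4, 5.0, -1.3]
gripper_width: 0.092
```

Emit:
drive_tool:
  plan: "0 0.001 -0.0001 0 0 0;0 0.001 -0.0001 0 0 0"

```text
time_s: 8.08
tool_pos: [527.6, 21.9, 80.1]
tcp_rot: [[-0.112, 0.016, 0.994], [-0.994, -0.009, -0.112], [0.007, -1.0, 0.017]]
force: [2.6, 4.5, -0.4]
gripper_width: 0.091
```

Emit:
drive_tool:
  plan: "0 0.001 -0.0001 0 0 0;0 0.001 -0.0001 0 0 0"

```text
time_s: 8.25
tool_pos: [527.4, 21.9, 78.6]
tcp_rot: [[-0.112, 0.016, 0.994], [-0.994, -0.009, -0.112], [0.007, -1.0, 0.017]]
force: [-2.1, 5.1, 12.9]
gripper_width: 0.095
```

Emit:
drive_tool:
  plan: "0 0.001 -0.0001 0 0 0"

```text
time_s: 8.33
tool_pos: [527.5, 22.0, 78.4]
tcp_rot: [[-0.112, 0.017, 0.994], [-0.994, -0.009, -0.112], [0.007, -1.0, 0.018]]
force: [-1.5, 5.3, 14.8]
gripper_width: 0.089
```

Emit:
drive_tool:
  plan: "0 0.001 0 0 0 0"

```text
time_s: 8.42
tool_pos: [527.5, 21.9, 78.4]
tcp_rot: [[-0.112, 0.018, 0.994], [-0.994, -0.009, -0.112], [0.007, -1.0, 0.019]]
force: [-2.8, 4.8, 13.8]
gripper_width: 0.094
```

On the catch at about 78.5 mm (+14 N). I'll unload it, then release.

Emit:
drive_tool:
  plan: "0 -0.0007 0 0 0 0"

```text
time_s: 8.5
tool_pos: [527.5, 21.9, 79.7]
tcp_rot: [[-0.112, 0.019, 0.994], [-0.994, -0.009, -0.112], [0.007, -1.0, 0.02]]
force: [2.7, 3.1, 1.3]
gripper_width: 0.093
```

Emit:
drive_tool:
  plan: "0 0 0 0 0 0"

```text
time_s: 8.58
tool_pos: [527.6, 21.9, 80.0]
tcp_rot: [[-0.112, 0.019, 0.993], [-0.994, -0.01, -0.112], [0.007, -1.0, 0.02]]
force: [1.6, 2.9, -0.6]
gripper_width: 0.092
```

Emit:
drive_tool:
  plan: "0 0.0006 0 0 0 0"

```text
time_s: 8.67
tool_pos: [527.6, 21.9, 79.5]
tcp_rot: [[-0.112, 0.019, 0.994], [-0.994, -0.01, -0.112], [0.007, -1.0, 0.02]]
force: [0.8, 4.2, 3.4]
gripper_width: 0.09
```

Emit:
drive_tool:
  plan: "0 0 0 0 0 0"

```text
time_s: 8.75
tool_pos: [527.6, 21.9, 79.6]
tcp_rot: [[-0.112, 0.02, 0.993], [-0.994, -0.01, -0.112], [0.007, -1.0, 0.02]]
force: [1.4, 3.8, 2.4]
gripper_width: 0.092
```

Light contact (about 3 N). Release with a small opening.

Emit:
drive_tool:
  plan: "0 0 0 0 0 0;0 0 0 0 0 0;0 0 0 0 0 0;0 0 0 0 0 0"
  fingers: 0.3

```text
time_s: 9.08
tool_pos: [525.8, 20.3, 78.2]
tcp_rot: [[-0.113, 0.015, 0.993], [-0.993, -0.013, -0.113], [0.011, -1.0, 0.016]]
force: [0.1, -0.4, -0.1]
gripper_width: 0.3
```

```bash
python3 - <<'E'
from h import *
from workcell import *
o=get_obs(); g=get_image("wrist"); cv2.imwrite("pics/w3.png",g["image"][...,::-1]); H=g["hand_eye"]
P=cloud(dict(depth=g["depth"],mtx=g["mtx"],R=np.eye(3),t=np.zeros(3))); T=P@H[:3,:3].T+H[:3,3]
m=(abs(T[...,2])<12)&(T[...,1]<-10)&(T[...,1]>-40)&(abs(T[...,0])<60); p=T[m]; print(o["force"],len(p),np.percentile(p,[2,50,98],axis=0).round(1))
E
```

```text
[ 0.09624675 -0.42873526 -0.1380534 ] 3310 [[-39.9 -25.2  -3.1]
 [ -7.7 -23.4   2.3]
 [ 36.2 -19.4  11. ]]
```

View pics/w3.png

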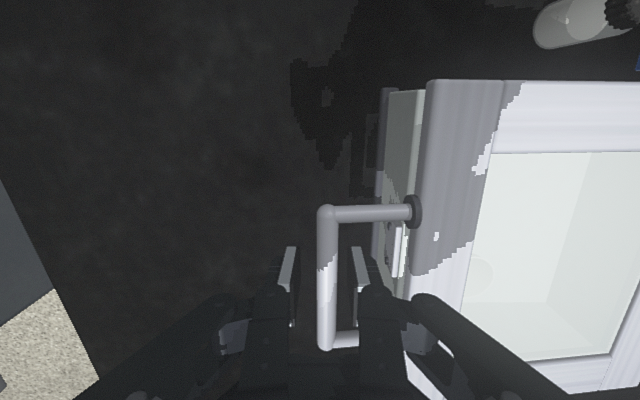

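The lid rests ajar with the bar free between the open pads (bar at (327,280)). Now I'll rise clear, shut the fingers and centre over the bar.

Emit:
drive_tool:
  plan: "0 0 0.0018 0 0 0;0 -0.012 0 0 0 0;0 -0.02 0 0 0 0;0 -0.02 0 0 0 0;0 0 0 0 0 0"

```text
time_s: 9.55
tool_pos: [525.8, 20.2, 130.1]
tcp_rot: [[-0.114, 0.009, 0.993], [-0.993, -0.014, -0.114], [0.012, -1.0, 0.011]]
force: [-0.6, 0.1, 0.3]
gripper_width: 0.3
```

Emit:
drive_tool:
  plan: "0 0 0 0 0 0;0 0 0 0 0 0;0 0 0 0 0 0;0 0 0 0 0 0"
  fingers: 0

```text
time_s: 9.88
tool_pos: [525.7, 19.9, 129.1]
tcp_rot: [[-0.114, 0.009, 0.993], [-0.993, -0.014, -0.114], [0.013, -1.0, 0.01]]
force: [-0.2, 0.3, -0.3]
gripper_width: 0.001
```

```bash
python3 - <<'E'
from h import *
from workcell import *
o=get_obs(); g=get_image("wrist"); cv2.imwrite("pics/w4.png",g["image"][...,::-1]); H=g["hand_eye"]
P=cloud(dict(depth=g["depth"],mtx=g["mtx"],R=np.eye(3),t=np.zeros(3))); T=P@H[:3,:3].T+H[:3,3]
W=T@o["tcp_rot"].T+o["tool_pos"]
m=(W[...,2]>92)&(W[...,2]<112)&(abs(T[...,2])<15)&(abs(T[...,0])<60); p=T[m]; print(o["tool_pos"],o["force"],len(p),np.percentile(p,[2,50,98],axis=0).round(1),np.percentile(W[m],[2,50,98],axis=0).round(1))
# lid plane angle
m=(W[...,0]>570)&(W[...,0]<725)&(abs(W[...,1])<95)&(W[...,2]>72)&(W[...,2]<115)
q=W[m]; A=np.c_[q[:,:2],np.ones(len(q))]; c=np.linalg.lstsq(A,q[:,2],rcond=None)[0]; print(len(q),c)
E
```

```text
[525.72284535  19.94788977 129.13338983] [-0.15666847  0.25152213 -0.33443221] 1253 [[-40.9  25.5  -3.4]
 [-24.8  27.4   2.2]
 [  2.9  30.8  13.8]] [[523.5  16.5  97.8]
 [530.3  44.1 101.4]
 [544.1  59.9 103.3]]
49904 [-9.59158716e-02  1.58821623e-02  1.51241306e+02]
```

View pics/w4.png

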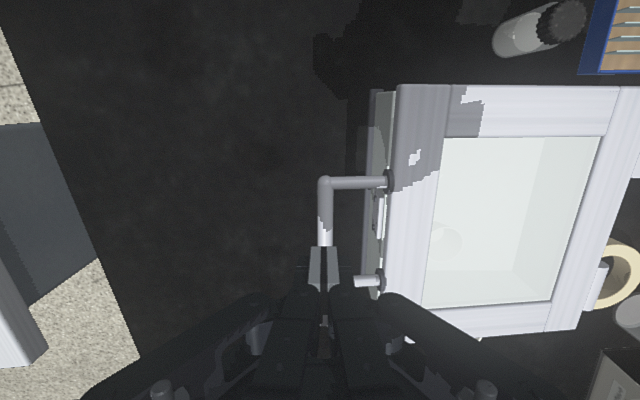

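The shut fingertips sit over the bar (tips about (323,250), bar x about 325). Descend to just above it.

Emit:
drive_tool:
  plan: "-0.006 0.008 0.001 0 0 0;0 0.008 0 0 0 0;0 0.002 0 0 0 0;0 0 0 0 0 0"

```text
time_s: 10.27
tool_pos: [526.8, 26.3, 107.3]
tcp_rot: [[-0.114, 0.006, 0.993], [-0.993, -0.014, -0.114], [0.013, -1.0, 0.007]]
force: [-0.0, -0.3, 0.0]
gripper_width: -0.0
```

Emit:
drive_tool:
  plan: "0 0.001 0 0 0 0;0 0.001 0 0 0 0"

```text
time_s: 10.43
tool_pos: [526.5, 26.5, 104.5]
tcp_rot: [[-0.114, 0.005, 0.993], [-0.993, -0.013, -0.114], [0.013, -1.0, 0.006]]
force: [-0.1, -0.1, -0.5]
gripper_width: -0.001
```

Emit:
drive_tool:
  plan: "0 0.0007 0 0 0 0"

```text
time_s: 10.52
tool_pos: [526.5, 26.4, 103.6]
tcp_rot: [[-0.114, 0.004, 0.993], [-0.993, -0.013, -0.114], [0.013, -1.0, 0.006]]
force: [-0.1, -0.3, -0.9]
gripper_width: -0.001
```

Emit:
drive_tool:
  plan: "0 0.0007 0 0 0 0"

```text
time_s: 10.6
tool_pos: [526.6, 26.4, 102.9]
tcp_rot: [[-0.114, 0.004, 0.993], [-0.993, -0.013, -0.114], [0.013, -1.0, 0.006]]
force: [0.3, -0.3, -0.3]
gripper_width: 0.0
```

Emit:
drive_tool:
  plan: "0 0.0007 0 0 0 0"

```text
time_s: 10.68
tool_pos: [526.7, 26.3, 102.3]
tcp_rot: [[-0.114, 0.005, 0.993], [-0.993, -0.013, -0.114], [0.013, -1.0, 0.006]]
force: [0.2, -0.6, -0.4]
gripper_width: -0.002
```

Emit:
drive_tool:
  plan: "0 0.0007 0 0 0 0"

```text
time_s: 10.77
tool_pos: [526.7, 26.3, 101.7]
tcp_rot: [[-0.114, 0.005, 0.993], [-0.993, -0.013, -0.114], [0.013, -1.0, 0.007]]
force: [-2.5, -0.3, 2.3]
gripper_width: 0.002
```

Emit:
drive_tool:
  plan: "0 0.0008 0 0 0 0"

```text
time_s: 10.85
tool_pos: [526.7, 26.3, 101.2]
tcp_rot: [[-0.114, 0.005, 0.993], [-0.993, -0.013, -0.114], [0.013, -1.0, 0.007]]
force: [-3.6, 0.0, 6.1]
gripper_width: -0.002
```

Emit:
drive_tool:
  plan: "0 0.0009 0 0 0 0"

```text
time_s: 10.93
tool_pos: [526.7, 26.3, 100.8]
tcp_rot: [[-0.114, 0.006, 0.993], [-0.993, -0.013, -0.114], [0.013, -1.0, 0.007]]
force: [-3.6, -0.3, 9.9]
gripper_width: 0.002
```

Emit:
drive_tool:
  plan: "0 0.0009 0 0 0 0"

```text
time_s: 11.02
tool_pos: [526.7, 26.3, 100.7]
tcp_rot: [[-0.114, 0.007, 0.993], [-0.993, -0.014, -0.114], [0.013, -1.0, 0.008]]
force: [-4.4, 0.0, 10.5]
gripper_width: 0.002
```

Emit:
drive_tool:
  plan: "0 0.0011 0 0 0 0"

```text
time_s: 11.1
tool_pos: [526.8, 26.3, 100.5]
tcp_rot: [[-0.114, 0.008, 0.993], [-0.993, -0.014, -0.114], [0.013, -1.0, 0.009]]
force: [-4.2, 0.6, 11.6]
gripper_width: -0.003
```

Emit:
drive_tool:
  plan: "0 0.0013 0 0 0 0"

```text
time_s: 11.18
tool_pos: [526.7, 26.3, 100.3]
tcp_rot: [[-0.114, 0.009, 0.993], [-0.993, -0.014, -0.114], [0.013, -1.0, 0.01]]
force: [-6.4, 2.0, 14.2]
gripper_width: -0.0
```

Emit:
drive_tool:
  plan: "0 0.0014 -0.0001 0 0 0"

```text
time_s: 11.27
tool_pos: [526.7, 26.3, 100.2]
tcp_rot: [[-0.114, 0.01, 0.993], [-0.993, -0.014, -0.114], [0.013, -1.0, 0.011]]
force: [-5.9, 0.8, 15.6]
gripper_width: 0.0
```

Emit:
drive_tool:
  plan: "0 0.0015 -0.0002 0 0 0"

```text
time_s: 11.35
tool_pos: [526.7, 26.3, 100.1]
tcp_rot: [[-0.114, 0.012, 0.993], [-0.993, -0.014, -0.114], [0.013, -1.0, 0.013]]
force: [-5.7, 0.6, 16.0]
gripper_width: -0.004
```

Emit:
drive_tool:
  plan: "0 0.0016 -0.0003 -0.1 0 0"

```text
time_s: 11.43
tool_pos: [526.7, 26.3, 100.0]
tcp_rot: [[-0.114, 0.012, 0.993], [-0.993, -0.014, -0.114], [0.013, -1.0, 0.014]]
force: [-5.1, 0.3, 16.7]
gripper_width: -0.003
```

Emit:
drive_tool:
  plan: "0 0.0017 -0.0003 -0.1 0 0"

```text
time_s: 11.52
tool_pos: [526.7, 26.3, 99.9]
tcp_rot: [[-0.114, 0.012, 0.993], [-0.993, -0.014, -0.114], [0.013, -1.0, 0.014]]
force: [-4.9, 0.6, 17.4]
gripper_width: -0.001
```

Emit:
drive_tool:
  plan: "0 0.0018 -0.0003 -0.1 0 0"

```text
time_s: 11.6
tool_pos: [526.7, 26.3, 99.8]
tcp_rot: [[-0.114, 0.013, 0.993], [-0.993, -0.014, -0.114], [0.013, -1.0, 0.014]]
force: [-6.2, -0.4, 17.5]
gripper_width: -0.003
```

Emit:
drive_tool:
  plan: "0 0.0019 -0.0003 -0.1 0 0"

```text
time_s: 11.68
tool_pos: [526.7, 26.3, 99.6]
tcp_rot: [[-0.114, 0.013, 0.993], [-0.993, -0.014, -0.113], [0.013, -1.0, 0.015]]
force: [-5.0, 0.6, 16.3]
gripper_width: 0.005
```

Force has begun to fall, so it is past the peak. Keep the step and watch.

Emit:
drive_tool:
  plan: "0 0.0018 -0.0002 -0.1 0 0"

```text
time_s: 11.77
tool_pos: [526.6, 26.3, 99.4]
tcp_rot: [[-0.114, 0.013, 0.993], [-0.993, -0.015, -0.113], [0.013, -1.0, 0.015]]
force: [-4.8, 1.3, 15.2]
gripper_width: -0.005
```

Emit:
drive_tool:
  plan: "0 0.0018 -0.0002 -0.1 0 0"

```text
time_s: 11.85
tool_pos: [526.6, 26.3, 99.1]
tcp_rot: [[-0.114, 0.013, 0.993], [-0.993, -0.015, -0.113], [0.013, -1.0, 0.015]]
force: [-5.5, 1.1, 15.6]
gripper_width: 0.001
```

Emit:
drive_tool:
  plan: "0 0.0018 -0.0002 -0.1 0 0;0 0.0018 -0.0002 -0.1 0 0"

```text
time_s: 12.02
tool_pos: [526.5, 26.3, 98.4]
tcp_rot: [[-0.113, 0.013, 0.993], [-0.993, -0.015, -0.113], [0.013, -1.0, 0.015]]
force: [-4.7, 1.0, 13.2]
gripper_width: -0.0
```

Emit:
drive_tool:
  plan: "0 0.0016 -0.0002 -0.1 0 0;0 0.0016 -0.0002 -0.1 0 0"

```text
time_s: 12.18
tool_pos: [526.4, 26.3, 97.7]
tcp_rot: [[-0.113, 0.013, 0.993], [-0.993, -0.015, -0.113], [0.013, -1.0, 0.014]]
force: [-4.1, 0.4, 12.6]
gripper_width: 0.001
```

Emit:
drive_tool:
  plan: "0 0.0015 -0.0002 -0.1 0 0;0 0.0015 -0.0002 -0.1 0 0;0 0.0015 -0.0002 -0.1 0 0"

```text
time_s: 12.43
tool_pos: [526.2, 26.4, 96.5]
tcp_rot: [[-0.113, 0.012, 0.994], [-0.993, -0.015, -0.113], [0.013, -1.0, 0.013]]
force: [-3.7, 1.4, 10.9]
gripper_width: -0.002
```

Emit:
drive_tool:
  plan: "0 0.0014 -0.0001 -0.1 0 0;0 0.0014 -0.0001 -0.1 0 0;0 0.0013 -0.0001 -0.1 0 0"

```text
time_s: 12.68
tool_pos: [526.0, 26.4, 95.1]
tcp_rot: [[-0.113, 0.009, 0.994], [-0.993, -0.014, -0.113], [0.013, -1.0, 0.011]]
force: [-3.4, 0.7, 7.6]
gripper_width: 0.001
```

Emit:
drive_tool:
  plan: "0 0.0012 0 0 0 0;0 0.0011 0 0 0 0"

```text
time_s: 12.85
tool_pos: [525.9, 26.4, 94.1]
tcp_rot: [[-0.113, 0.011, 0.994], [-0.994, -0.014, -0.113], [0.013, -1.0, 0.012]]
force: [-3.2, 0.6, 7.0]
gripper_width: 0.002
```

Emit:
drive_tool:
  plan: "0 0.001 0 0 0 0;0 0.001 0 0 0 0"

```text
time_s: 13.02
tool_pos: [525.8, 26.4, 93.2]
tcp_rot: [[-0.113, 0.012, 0.994], [-0.994, -0.015, -0.113], [0.013, -1.0, 0.013]]
force: [-2.6, 1.1, 5.6]
gripper_width: -0.001
```

Emit:
drive_tool:
  plan: "0 0.0009 0 0 0 0;0 0.0009 0 0 0 0"

```text
time_s: 13.18
tool_pos: [525.7, 26.4, 92.5]
tcp_rot: [[-0.113, 0.013, 0.994], [-0.994, -0.015, -0.113], [0.013, -1.0, 0.015]]
force: [-3.4, 0.8, 6.5]
gripper_width: 0.003
```

Emit:
drive_tool:
  plan: "0 0.0009 0 0 0 0;0 0.0009 0 0 0 0"

```text
time_s: 13.35
tool_pos: [525.7, 26.4, 91.8]
tcp_rot: [[-0.113, 0.014, 0.994], [-0.994, -0.015, -0.113], [0.013, -1.0, 0.016]]
force: [-3.3, -0.5, 6.1]
gripper_width: 0.003
```

Emit:
drive_tool:
  plan: "0 0.001 0 0 0 0;0 0.001 0 0 0 0"

```text
time_s: 13.52
tool_pos: [525.5, 26.4, 90.7]
tcp_rot: [[-0.113, 0.015, 0.993], [-0.994, -0.015, -0.113], [0.013, -1.0, 0.017]]
force: [-2.3, -0.8, 5.3]
gripper_width: 0.002
```

Emit:
drive_tool:
  plan: "0 0.0009 0 -0.1 0 0;0 0.0009 0 -0.1 0 0"

```text
time_s: 13.68
tool_pos: [525.4, 26.4, 89.5]
tcp_rot: [[-0.113, 0.012, 0.994], [-0.994, -0.015, -0.113], [0.013, -1.0, 0.014]]
force: [-2.0, 0.1, 3.4]
gripper_width: 0.001
```

Emit:
drive_tool:
  plan: "0 0.0008 0 0 0 0;0 0.0008 0 0 0 0"

```text
time_s: 13.85
tool_pos: [525.4, 26.4, 87.8]
tcp_rot: [[-0.113, 0.012, 0.994], [-0.994, -0.014, -0.113], [0.013, -1.0, 0.014]]
force: [-1.2, 0.9, 2.6]
gripper_width: 0.002
```

Emit:
drive_tool:
  plan: "0 0.0007 0 0 0 0;0 0.0007 0 0 0 0"

```text
time_s: 14.02
tool_pos: [525.5, 26.4, 86.0]
tcp_rot: [[-0.113, 0.012, 0.994], [-0.994, -0.014, -0.113], [0.013, -1.0, 0.013]]
force: [-0.1, -0.1, 0.7]
gripper_width: 0.002
```

Contact force is gone, so the catch seems to have snapped. Back off and look.

Emit:
drive_tool:
  plan: "0 -0.005 0 0 0 0;0 -0.03 0 0 0 0;0 -0.03 0 0 0 0;0 0 0 0 0 0"

```text
time_s: 14.35
tool_pos: [523.9, 27.2, 151.6]
tcp_rot: [[-0.113, 0.007, 0.994], [-0.993, -0.014, -0.113], [0.013, -1.0, 0.008]]
force: [0.5, 0.2, 0.4]
gripper_width: -0.004
```

```bash
cat > look.py <<'E'
from h import *
from workcell import *
import sys
o=get_obs(); g=get_image("wrist"); cv2.imwrite(f"pics/{sys.argv[1]}.png",g["image"][...,::-1]); H=g["hand_eye"]
P=cloud(dict(depth=g["depth"],mtx=g["mtx"],R=np.eye(3),t=np.zeros(3))); T=P@H[:3,:3].T+H[:3,3]
W=T@o["tcp_rot"].T+o["tool_pos"]
m=(W[...,2]>70)&(W[...,2]<112)&(abs(T[...,2])<5)&(T[...,0]<-12)&(T[...,0]>-35)&(W[...,0]<530); print(o["tool_pos"],o["force"],m.sum(),np.percentile(W[m],[2,50,98],axis=0).round(1))
m=(W[...,0]>570)&(W[...,0]<725)&(abs(W[...,1])<95)&(W[...,2]>66)&(W[...,2]<115)
q=W[m]; A=np.c_[q[:,:2],np.ones(len(q))]; c=np.linalg.lstsq(A,q[:,2],rcond=None)[0]; print(len(q),c)
E
python3 look.py w5
```

```text
[523.88548422  27.2351898  151.55756385] [0.45116415 0.24144974 0.38649092] 233 [[523.7  38.5  82.1]
 [527.2  48.6  85.5]
 [529.9  60.2  87.3]]
40931 [-1.66540577e-02  5.11243713e-03  9.34167988e+01]
```

View pics/w5.png

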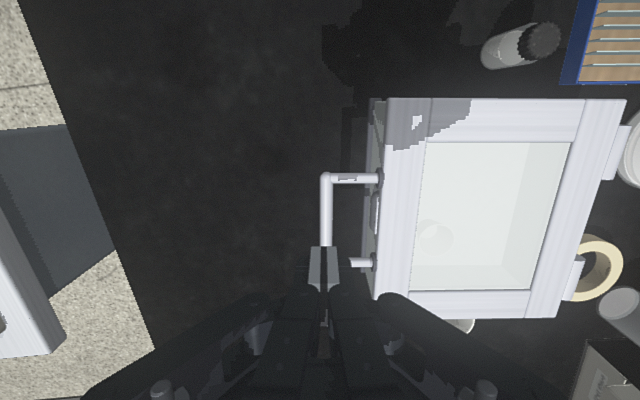

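The lid is down: bar top is about 86 mm against 102–103 before, lid slope 0.017 against 0.096, and it did not rise when released. A gentle touch will confirm that it sits on the hard stop.

Emit:
drive_tool:
  plan: "0 0.03 0.001 0 0 0;0 0.022 0.001 0 0 0;0 0.003 0 0 0 0;0 0 0 0 0 0"

```text
time_s: 14.73
tool_pos: [526.6, 26.1, 93.4]
tcp_rot: [[-0.113, 0.009, 0.994], [-0.993, -0.014, -0.113], [0.013, -1.0, 0.01]]
force: [-0.2, -0.6, -0.4]
gripper_width: 0.002
```

Emit:
drive_tool:
  plan: "0 0.0015 0 0 0 0;0 0.0015 0 0 0 0;0 0.0007 0 0 0 0;0 0.0006 0 0 0 0"

```text
time_s: 15.07
tool_pos: [527.0, 26.0, 90.3]
tcp_rot: [[-0.113, 0.009, 0.994], [-0.993, -0.014, -0.113], [0.013, -1.0, 0.011]]
force: [-0.6, 0.4, -0.2]
gripper_width: -0.001
```

Emit:
drive_tool:
  plan: "0 0.0005 0 0 0 0;0 0.0005 0 0 0 0"

```text
time_s: 15.23
tool_pos: [527.5, 26.0, 90.2]
tcp_rot: [[-0.113, 0.011, 0.994], [-0.993, -0.015, -0.113], [0.013, -1.0, 0.012]]
force: [0.8, -0.5, 1.4]
gripper_width: 0.001
```

Emit:
drive_tool:
  plan: "0 0.0005 0 0 0 0;0 0.0005 0 0 0 0"

```text
time_s: 15.4
tool_pos: [527.8, 25.9, 89.7]
tcp_rot: [[-0.113, 0.012, 0.994], [-0.993, -0.015, -0.113], [0.013, -1.0, 0.013]]
force: [-0.3, -0.6, -0.5]
gripper_width: 0.0
```

Emit:
drive_tool:
  plan: "0 0.001 -0.0003 0 0 0;0 0.001 -0.0003 0 0 0;0 0.0008 -0.0003 0 0 0"

```text
time_s: 15.65
tool_pos: [527.1, 26.0, 86.9]
tcp_rot: [[-0.113, 0.012, 0.994], [-0.993, -0.015, -0.113], [0.013, -1.0, 0.014]]
force: [0.6, 0.0, -0.9]
gripper_width: 0.0
```

Emit:
drive_tool:
  plan: "0 0.0008 -0.0003 0 0 0"

```text
time_s: 15.73
tool_pos: [526.7, 26.0, 86.0]
tcp_rot: [[-0.113, 0.012, 0.994], [-0.993, -0.015, -0.113], [0.013, -1.0, 0.014]]
force: [0.2, -0.1, 0.5]
gripper_width: -0.001
```

Emit:
drive_tool:
  plan: "0 0.0006 -0.0003 0 0 0"

```text
time_s: 15.82
tool_pos: [526.3, 26.0, 85.2]
tcp_rot: [[-0.113, 0.012, 0.994], [-0.993, -0.015, -0.113], [0.013, -1.0, 0.014]]
force: [0.4, -0.2, 0.3]
gripper_width: -0.002
```

Emit:
drive_tool:
  plan: "0 0.0006 -0.0003 0 0 0"

```text
time_s: 15.9
tool_pos: [526.0, 26.1, 84.5]
tcp_rot: [[-0.113, 0.012, 0.994], [-0.993, -0.015, -0.113], [0.013, -1.0, 0.014]]
force: [0.5, -0.6, 0.2]
gripper_width: -0.0
```

Emit:
drive_tool:
  plan: "0 0.0006 0 0 0 0"

```text
time_s: 15.98
tool_pos: [525.9, 26.1, 83.8]
tcp_rot: [[-0.113, 0.012, 0.994], [-0.993, -0.015, -0.113], [0.013, -1.0, 0.013]]
force: [-0.9, 0.1, -0.2]
gripper_width: -0.003
```

The bar is now more than 2 mm below where contact was lost, so the lid ran home by itself. No more pressing; retreat and do a final check of everything.

Emit:
drive_tool:
  plan: "0 -0.01 0 0 0 0;0 -0.035 0 0 0 0;0 -0.035 0 0 0 0;0 -0.035 0 0 0 0;0 -0.035 0 0 0 0;0.038 0 -0.01 0 0 0;0.038 0 -0.01 0 0 0;0.038 0 -0.01 0 0 0"

```text
time_s: 16.65
tool_pos: [481.3, -78.7, 247.0]
tcp_rot: [[-0.102, 0.013, 0.995], [-0.995, -0.015, -0.102], [0.014, -1.0, 0.015]]
force: [0.7, -0.5, 0.4]
gripper_width: -0.001
```

Emit:
drive_tool:
  plan: "0.038 0 -0.01 0 0 0;0.038 0 -0.01 0 0 0;0.038 0 -0.01 0 0 0;0.038 0 -0.01 0 0 0;0 0 0 0 0 0;0 0 0 0 0 0;0 0 0 0 0 0"

```text
time_s: 17.23
tool_pos: [419.3, -238.1, 255.9]
tcp_rot: [[-0.109, 0.02, 0.994], [-0.994, -0.021, -0.109], [0.019, -1.0, 0.022]]
force: [0.2, -0.7, -0.2]
gripper_width: 0.001
```

```bash
python3 - <<'E'
from h import *
from workcell import *
g=get_image("side"); W=cloud(g); a=g["image"]; b=np.load("pics/side0.npz")["image"]
cv2.imwrite("pics/end.png",np.vstack([cv2.resize(x[110:320,220:480],(720,290)) for x in(b,a)])[...,::-1])
m=(W[...,0]>570)&(W[...,0]<725)&(abs(W[...,1])<85)&(W[...,2]>66)&(W[...,2]<115)
q=W[m]; c=np.linalg.lstsq(np.c_[q[:,:2],np.ones(len(q))],q[:,2],rcond=None)[0]; print(len(q),c,get_obs()["tool_pos"],get_obs()["force"])
m=(W[...,0]>515)&(W[...,0]<535)&(W[...,1]>-15)&(W[...,1]<50)&(W[...,2]>60); print(m.sum(),np.percentile(W[m][:,2],[50,95]))
E
```

```text
1843 [-1.27951440e-03  6.33877058e-03  8.19584550e+01] [ 419.5196521  -237.63742768  255.98841646] [ 0.26110524 -0.20277623  0.47038612]
16 [82.69413005 84.88549791]
```

View pics/end.png

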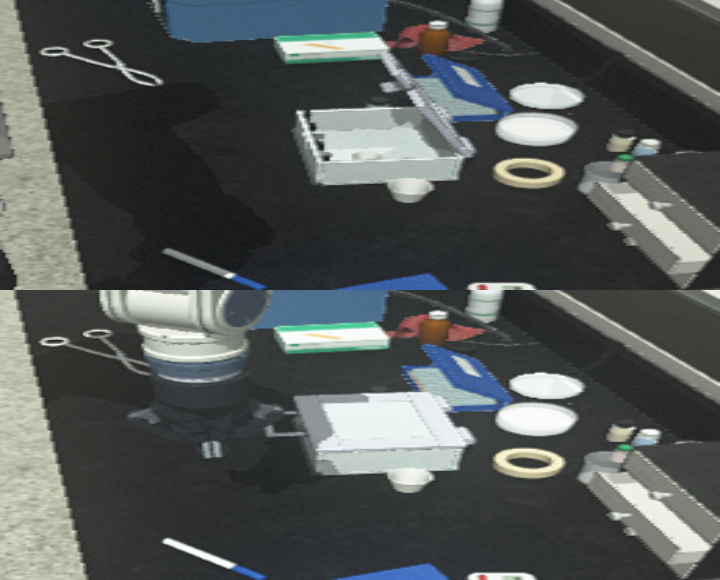

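The lid is level and shut: slope about 0.00 and bar top about 83–85 mm. The crucible beside the box, tongs and pen have not moved, and the arm is clear. Signing off.

```bash
python3 -c "
from workcell import *
print(sign_off(), get_obs()['time_s'])"
```

```text
the job is handed in; nothing more can be done
the job is handed in; nothing more can be done
```

The dry box is shut and the job is handed in at about 17 s, with the arm clear of everything.

- **Lowering:** I gripped the lid by its pull bar and lowered it at about 0.4 rad/s, then slower towards the end. It came to rest on its catch at roughly 0.11 rad. I briefly loaded it to about 15 N on contact, eased that to about 3 N and released.
- **Pressing:** With the fingers shut I pressed on the bar. The force peaked at about 17.5 N (about 18.6 N with the sideways part), then fell to zero as the catch gave way.
- **Snap check:** A light probe more than 2 mm below the point where contact was lost met no bar, so the lid ran home by itself. I did not touch the stop.
- **Final pictures:** The lid is down. Side-view depth puts it level (slope about 0.00), while the wrist view just after the snap gave about 0.017. Bar top was about 83–85 mm (side) and 86 mm (wrist), down from 102–103 mm ajar. Both are within the stop range.
- **Other things:** The crucible beside the box and the pen look unmoved, as does the visible part of the tongs; the arm hid the rest of them. I did not measure the vial or the crucible inside in the last picture, but nothing came near them. No contact forces showed outside the gripping and pressing.

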